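# Catch the ladle's drips: ratchet peg board up, spoon rest under, board down

### The job

Raise the wooden peg board by its yellow tab, past the pawl, to its highest tooth and leave it hanging there. Draw the blue spoon rest out from under the spice shelf and stand it on the table with its round dish centred beneath the hanging ladle; then press the red pad to lift the pawl and let the board right down to its bottom stop, so that the ladle hangs inside the dish without touching it. Do not shift or tip the other things on the table.

Things in the scene. Friction and masses are not known exactly. Their poses are not given: they have to be found in the camera images.
- stand: Ratchet stand fixed to the table. Origin on the table below the peg board's middle; x square to the board, away from its front (utensils hang on the -x side), y along the board, z up. Dark base slab 15 mm high behind the board: x +15 to +135, y -150 to +120 mm; two posts, tops at 230 mm, x +18 to +38, y +-45. In front of the slab is bare table. A fixed yellow bread bin, 150 high, fills the far edge of the table beyond world x 0.80.
- peg_board (a joint): Height of the sliding board above its bottom stop, m, 0 to 0.084. Teeth every 0.010: rests at 0, 0.010, ... 0.070 (highest tooth). Lifting takes 9 to 14 N at 50 mm/s, 23 N at 150 mm/s (damped); the sprung pawl clicks past each tooth. Let go, it drops onto the tooth just passed: for the highest lift to about 0.076. With the pawl lifted it sinks by its weight (0.6 kg) at about 80 mm/s.
- board_middle (a point): Centre of the wooden peg board, 15 thick (stand x), 180 wide (stand y), 130 high, at z 165 mm when at the bottom stop; rises with the board. A toothed steel strip on its -y edge (to stand y -105) hangs 60 mm below it. Two wooden pegs stick out 85 mm to stand -x, 40 mm above this point, at y -20 (ladle) and +70 (whisk); both utensils are fixed to their pegs.
- lifting_tab (a point): Centre of the top of the yellow lifting tab on the board's upper edge: 16 mm thick (stand x), 30 wide (stand y), upright faces, 45 mm above the board's edge; rises with the board. Its frame is turned as the stand's. Nothing stands higher near it.
- ladle_bottom (a point): Lowest point of the hanging steel ladle, at stand x -75, y -20 mm; 22 mm above the table at the bottom stop, rising with the board. The ladle's cup is 54 across and 26 high; its 6 mm handle rises from the board's side of the cup to the peg.
- whisk_bottom (a point): Lowest point of the green plastic whisk, at stand x -65, y +70 mm; 53 mm above the table at the bottom stop, rising with the board. 38 across, hanging upright.
- pawl_bracket (a point): Top of the fixed steel bracket (6 x 22 mm, 103 high) beside the pawl's pivot.
- pawl (a joint): Angle of the pawl, rad: 0 engaged, 0.5 at its stop; a spring brings it back when let go, and it then catches the next tooth. It frees the board above about 0.18 rad (hold 0.3 to 0.45 until the board is down).
- pawl_pad (a point): Centre of the top of the red square pad (28 x 28 x 8 mm) on the pawl's tail, 72 mm from the pivot, beyond the board's -y end (stand x 0, y -185, 95 mm above the table). Pressing it straight down lifts the pawl: 25 to 30 mm down gives 0.35 to 0.42 rad (stop at 34 mm), with 2 to 6 N. Nothing stands above or below it.
- spoon_rest: Blue ceramic spoon rest, 0.2 to 0.45 kg: a round open dish 120 across at the rim, 94 at the foot, 34 high, walls 6 thick, inner floor 7 up; its straight handle points along its own +x. Origin: centre of the dish's underside, z up. At the start the handle is tucked under the spice shelf; only the dish shows. A gripper on the dish does not fit under the ladle, one on the handle does.
- rest_handle (a point): Middle of the top of the spoon rest's handle: a bar 22 wide, reaching from 60 to 160 mm from the dish's centre (this point at 110), z 8 to 30 mm, with a foot down to the table at its last 16 mm.
- spice_shelf: Low wooden shelf fixed to the table, 120 deep (x) x 260 wide (y) x 64 high; origin centre of its underside, front to -x. Open beneath from front to back: board underside at 48 mm, end panels 16 thick. Three spice jars stand on it (to about 160 mm).
- funnel: Red plastic funnel standing mouth down, 94 across, 95 high. Bystander; origin centre of the underside, as for all bystanders.
- glass_bowl: Small glass bowl, 100 across, 50 high. Bystander.
- mug: White mug, 74 across, 85 high, its handle (about 32 mm out) at its own +y. Bystander.
- tomato_tin: Tin, 68 across, 80 high. Bystander.
- oil_bottle: Amber oil bottle, 60 across, 190 high. Bystander.
- curry_jar: Amber jar, red cap, 44 across, 85 high, on the shelf. Bystander.
- thyme_jar: Green jar, black cap, 44 across, 95 high, on the shelf. Bystander.
- pepper_jar: Orange jar, white cap, 44 across, 85 high, on the shelf. Bystander.
Not all that is in view belongs to the job. What is shaped like the spoon_rest but orange is not meant.

How it is judged:
By the outcome, as a careful person would: the job done as asked, in the order asked, and still so for the second after the job is handed in, with the robot touching nothing.
It also fails if it takes over 72 s, if anything falls off the work surface, if the arm or the gripper's body presses on something with over 40 N, if the wrist force passes 120 N, or if a joint passes its speed limit or range.

### The arm

A 6-joint arm with a two-finger parallel gripper is mounted at the origin on the work surface. World frame = base frame: x ahead of the robot, y to its left, z up, the work surface at z = 0. Lengths are in mm, angles in rad, forces in N, time in s.
With the tool pointing down it reaches from about 350 to 875 mm from the base axis. Payload 4.2 kg.
Tool frame: the origin (TCP) lies at the very end of the fingers, on their centre line; the grasp point (between the pads) lies 19 mm behind it (arm.grip_point_offset is the distance from the TCP to the grasp point, in mm); z points along the fingers, y is the direction in which the jaws open and shut (so a half turn about z gives the same grasp; the last joint's range is limited). The gripper opens to 85 mm and grips with 20 to 120 N. Pads are 22 mm wide; open, the fingers measure 114 mm over their backs; the gripper's body (76 mm by 85 mm) begins 54 mm behind the grasp point. The pads swing forward as they close: fully open they stand 13 mm farther back than shut.
Start: joints at [-0.956, 0.385, 0.008, 0, -1.194, -0.259], TCP at [217.727, -585.828, 231.312] pointing down, gripper open.
Joint ranges: [-3.14, 3.14], [-1.21, 2.06], [-1.07, 1.41], [-3.16, 2.05], [-2.99, -0.16], [-3.1, 3.1]. Speed limits (rad/s): [2.79, 2.79, 3.14, 3.14, 3.14, 3.14].

### API

Orientations are given as a unit quaternion [x, y, z, w].
In Python, from bench import arm gives the robot as it stands.
- The arm moves only by the tool drive_tool, never from a script. Its argument "steps" is a list of rows, each a list of 5 numbers: the shift along the tool's x, y, z in m, then the turn about the tool's z in degrees, then the finger opening in m, from 0 to 0.0854. A call has 1 to 20 rows; each row shifts and turns the commanded pose from where the row before left it, along the tool's axes as they then stand; what a row does not reach is not made up. A row lasts 1/10 s, in which the tool goes at most 50 mm and 8.59 degrees, less where a joint would pass 70% of its speed; a pose out of reach is approached as far as the arm can. A call is refused whole if a number of a shift passes 0.05 or a number of a turn 8.59, either way. A call with a gripper value outside its range is refused whole. The fingers move at their own pace and stop on an object; the grip force is fixed at half the most. Time passes only in rows, so rows that do not move let the fingers close. It gives the time, the measured TCP pose, the force and the opening at its end, in the units of the state.
- arm.read_state(): the state, without advancing time (a new reading comes with each control period).
- arm.get_image(name): name is "scene" or "top" or "wrist"; returns (picture, depth): 480x640x3 uint8, blue, green, red; 480x640 float32, mm along the optical axis (not along the pixel's ray), 0 where there is no reading.
- arm.camera_params(name): a dict with "K" (3x3 intrinsics, pixels), "world_to_cam" (4x4, takes a point from world to camera coordinates); the wrist camera has in their place "mount" (4x4, takes a point from camera to tool coordinates, whose origin is the TCP and whose axes are the flange's). Camera axes: x right, y up, looking along -z (the intrinsics and any distortion apply to the point x, -y, -z); pixel columns grow to the right and rows downward; lengths in mm; the calibration is good to about 2 mm. A picture is of the moment at which its call begins: read the wrist's pose just before it. camera_params takes no time and is no camera call.
- arm.job_done(): hands the job in, once; it reports no verdict.
The state is a dict: "clock": time; "joints": joint angles; "joint_vel": joint speeds; "joint_efforts": joint torques, N m; "position": TCP position; "ee_rot": TCP orientation; "contact_force": force on the tool from outside, world axes, zero at the start; "wrist_torque": the same for the moment, N m; "gripper_width": finger opening in mm.
Only numpy, scipy, OpenCV 4.12 (cv2) and the standard library are available. Lean on these libraries where they do the work, as an engineer would, in place of code of your own. Each camera call takes 0.05 s, during which the arm holds its last target.

## Working session

There is one attempt and no reset: what is moved stays moved. The work goes in short steps, Python scripts to look and compute and a tool call to move; the robot and the scene stay as the last step left them, time stands still between calls to the robot, and variables do not carry over. Pictures are saved under pics/ and viewed, and the job is handed in when it is done.

Besides the shell and the picture viewer there is one more tool, called after ">>>" as a command line: name --pt "numbers of a row" for each row, then --argument value for the rest. drive_tool: Moves the arm, as the interface text tells. Its arguments: {"type":"object","properties":{"steps":{"type":"array"}},"required":["steps"]}

```bash
ls; mkdir -p pics
cat > h.py <<'E'
import numpy as np, cv2
from bench import arm
from scipy.spatial.transform import Rotation as R
def snap(n,fn):
    st=arm.read_state(); im,d=arm.get_image(n); cv2.imwrite('pics/'+fn+'.png',im); np.savez('pics/'+fn+'.npz',im=im,d=d,pos=np.array(st['position']),rot=np.array(st['ee_rot'])); return im,d
def world(n,d,pos=None,rot=None):
    p=arm.camera_params(n);K=np.array(p['K'])
    v,u=np.mgrid[0:480,0:640]
    x=(u-K[0,2])/K[0,0]*d; y=(v-K[1,2])/K[1,1]*d
    c=np.stack([x,-y,-d,np.ones_like(d)],-1)
    if n=='wrist':
        T=np.eye(4);T[:3,:3]=R.from_quat(rot).as_matrix();T[:3,3]=pos
        M=T@np.array(p['mount'])
    else: M=np.linalg.inv(np.array(p['world_to_cam']))
    w=c@M.T
    return w[...,:3]
E
python3 - <<'E'
from h import *
print(arm.read_state())
for n in('scene','top'):
    snap(n,n+'0'); p=arm.camera_params(n); print(n,p)
print(arm.camera_params('wrist'))
E
```

```text
pics
{'clock': 0.0, 'joints': array([-9.56449662e-01,  3.85567377e-01,  6.63204062e-03, -5.21773960e-04,
       -1.19401121e+00, -2.58598029e-01]), 'joint_vel': array([-0.00035183,  0.00044464, -0.00082746,  0.00084487, -0.00028194,
        0.00025952]), 'joint_efforts': array([ 7.63694188e-04, -3.92284155e+01,  1.88404459e+01,  4.18600693e+00,
       -4.54534849e-03,  3.67536401e-07]), 'position': array([ 217.50000701, -585.30746283,  230.21411293]), 'ee_rot': array([-1.76842992e-01,  9.84238458e-01,  1.07682398e-03, -2.34746981e-04]), 'contact_force': array([-0.28996163,  0.47307416, -0.20501726]), 'wrist_torque': array([-0.00788237,  0.01213714,  0.02543237]), 'gripper_width': 85.52331594442002}
scene {'K': array([[600.42255425,   0.        , 316.77735837],
       [  0.        , 600.42255425, 240.78505842],
       [  0.        ,   0.        ,   1.        ]]), 'world_to_cam': array([[-7.38207931e-01,  6.74570818e-01, -1.80608094e-03,
         3.27641199e+02],
       [-5.56096223e-01, -6.07036875e-01,  5.67682326e-01,
         1.84078567e+02],
       [ 3.81845573e-01,  4.20071950e-0
[... 467 characters left out ...]
4.84199765e+02],
       [-7.11213971e-02, -1.06479325e-02,  9.97410832e-01,
        -1.52132067e+03],
       [ 0.00000000e+00,  0.00000000e+00,  0.00000000e+00,
         1.00000000e+00]])}
{'K': array([[421.01532888,   0.        , 317.65252316],
       [  0.        , 421.01532888, 242.270941  ],
       [  0.        ,   0.        ,   1.        ]]), 'mount': array([[-4.00245382e-04,  9.64934727e-01,  2.62489642e-01,
         6.65061889e+01],
       [ 9.99999693e-01,  2.09438922e-04,  7.54888337e-04,
        -3.65746863e-01],
       [ 6.73442424e-04,  2.62489864e-01, -9.64934515e-01,
        -1.41896737e+02],
       [ 0.00000000e+00,  0.00000000e+00,  0.00000000e+00,
         1.00000000e+00]])}
```

View pics/scene0.png

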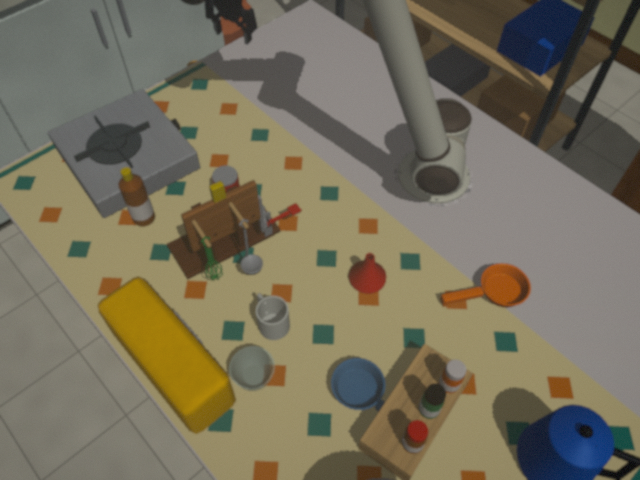

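View pics/top0.png

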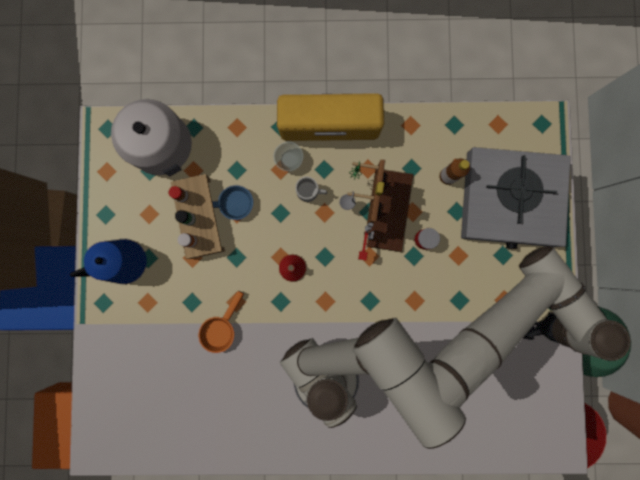

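Candidates for the spoon rest in the top view are the blue dish at (237,203), by the shelf, and the orange lookalike at (217,334), which is excluded. The blue kettle at (115,262) is not a dish. For the lifting tab there is the yellow tab at (380,187), the bread bin at (330,117) and the bottle cap at (463,164). For the pad there is the red bar at (364,247), the funnel at (292,267) and the red caps at (175,192). I'll check these in close crops.

Run:
```python
from h import *
t=np.load('pics/top0.npz'); im=t['im'];w=world('top',t['d'])
cv2.imwrite('pics/c1.png',np.hstack([cv2.resize(im[145:275,335:445],(440,520),interpolation=cv2.INTER_CUBIC),cv2.resize(im[165:265,165:265],(350,520),interpolation=cv2.INTER_CUBIC)]))
s=np.load('pics/scene0.npz'); 
cv2.imwrite('pics/c2.png',cv2.resize(s['im'][150:310,150:330],(720,640)[0:2],interpolation=cv2.INTER_CUBIC)[:600])
for n,(u,v) in dict(tab=(380,187),pad=(364,255),dish=(237,203),funnel=(292,267),mug=(307,189),bowl=(291,157),tin=(428,239),bottle=(463,164),white=(185,240),whisk=(357,170),ladle=(348,202),bracket=(369,228),base=(400,210)).items():
    print(n,np.round(w[v-1:v+2,u-1:u+2].reshape(-1,3).mean(0)))
```

```text
tab [ 594. -151.  307.]
pad [ 413. -125.   95.]
dish [596. 296.   8.]
funnel [377. 110.   1.]
mug [642.  58.   6.]
bowl [753. 112.   6.]
tin [ 463. -332.   81.]
bottle [ 682. -417.  191.]
white [462. 431. 151.]
whisk [668. -99. 182.]
ladle [587. -78.  67.]
bracket [ 494. -135.  155.]
base [ 566. -256.   17.]
```

View pics/c1.png

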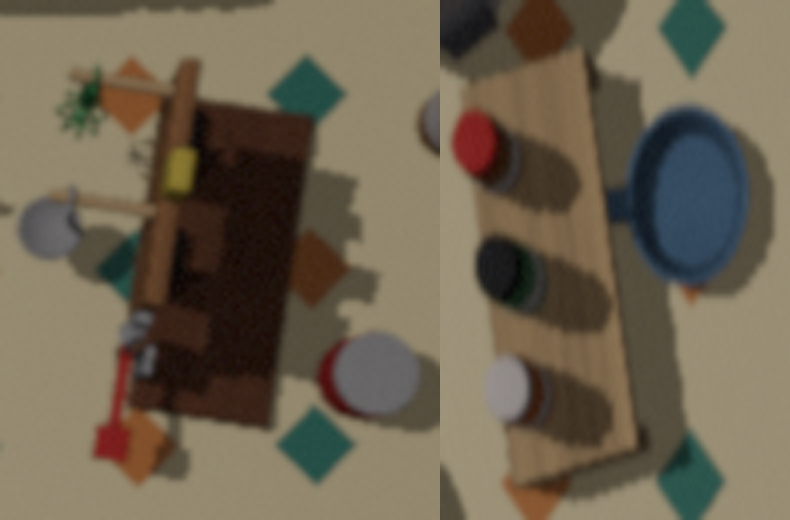

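View pics/c2.png

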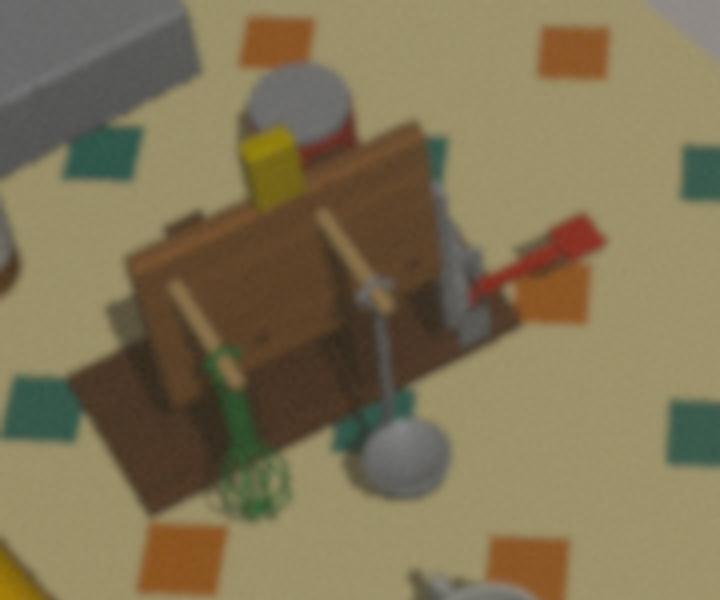

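The crops confirm the choices. The blue dish is by the shelf with its blue handle going under it. The yellow tab is on the board's upper edge, and the red square pad is at the end of the pawl's tail. Next I'll fit the poses.

Run:
```python
from h import *
D={}
for n in('top','scene'):
    t=np.load(f'pics/{n}0.npz'); w=world(n,t['d']); hsv=cv2.cvtColor(t['im'],cv2.COLOR_BGR2HSV); D[n]=(t['im'],w,hsv,t['d']>0)
def sel(n,lo,hi,box):
    im,w,h,ok=D[n]; m=ok.copy()
    for i in range(3): m&=(h[...,i]>=lo[i])&(h[...,i]<=hi[i])
    for i in range(3): m&=(w[...,i]>=box[i][0])&(w[...,i]<=box[i][1])
    return w[m]
for n in D:
    print(n)
    # table z
    w=D[n][1]; m=(abs(w[...,0]-450)<60)&(abs(w[...,1]-0)<40); print('table z',np.median(w[m][:,2]))
    tab=sel(n,(20,120,60),(35,255,255),((520,660),(-220,-80),(200,400)))
    if len(tab): 
        zt=np.percentile(tab[:,2],90); tt=tab[tab[:,2]>zt-8]; print('tab',len(tab),zt,tt.mean(0),tt.min(0),tt.max(0))
    pad=sel(n,(0,150,60),(6,255,255),((380,480),(-180,-80),(40,140)))
    print('pad',len(pad),np.percentile(pad,[5,50,95],axis=0).round(1))
    m=D[n][3]&(w[...,0]>450)&(w[...,0]<720)&(w[...,1]>-230)&(w[...,1]<-50)&(w[...,2]>205)&(w[...,2]<275)
    b=w[m]; 
    if len(b)>20:
        r=cv2.minAreaRect(b[:,:2].astype(np.float32)); print('board',len(b),np.percentile(b[:,2],[5,50,95]),r)
    m=D[n][3]&(w[...,0]>430)&(w[...,0]<760)&(w[...,1]>-330)&(w[...,1]<-100)&(w[...,2]>9)&(w[...,2]<22)
    b=w[m];r=cv2.minAreaRect(b[:,:2].astype(np.float32)); print('slab',len(b),r,cv2.boxPoints(r))
    blue=sel(n,(95,90,40),(115,255,255),((480,700),(220,420),(-5,60)))
    rim=blue[blue[:,2]>28]; print('rim',len(rim),np.median(rim[:,2]),cv2.fitEllipse(rim[:,:2].astype(np.float32)) if len(rim)>5 else 0, cv2.minEnclosingCircle(rim[:,:2].astype(np.float32)))
    bl=blue[blue[:,1]>0]; print(np.percentile(bl,[1,99],axis=0))
    wd=sel(n,(8,40,60),(25,255,255),((400,760),(250,520),(55,75))); r=cv2.minAreaRect(wd[:,:2].astype(np.float32)); print('shelf',len(wd),r)
    m=D[n][3]&(w[...,0]>500)&(w[...,0]<700)&(w[...,1]>-130)&(w[...,1]<-30)&(w[...,2]>40)&(w[...,2]<95); b=w[m]
    print('ladle',len(b),np.percentile(b,[3,50,97],axis=0).round(1))
    g=sel(n,(45,60,20),(75,255,255),((560,760),(-150,-40),(60,250))); print('whisk',len(g),np.percentile(g,[3,50,97],axis=0).round(1))
```

```text
top
table z 1.4708083842011774
tab 90 308.30783769068523 [ 593.96469039 -151.38580316  305.76619896] [ 579.26054887 -159.69808284  300.60021563] [ 608.43984366 -142.19242605  311.39020316]
pad 94 [[ 403.6 -131.9   87.6]
 [ 419.5 -124.7   93.3]
 [ 473.8 -111.    98.6]]
board 763 [218.18066742 240.75922419 263.64293851] ((596.4668579101562, -128.09490966796875), (122.92816162109375, 185.01808166503906), 80.85572052001953)
slab 2130 ((595.4046630859375, -213.4352569580078), (228.67550659179688, 328.5140075683594), 89.53353118896484) [[ 430.22226 -326.43195]
 [ 758.7254  -329.10648]
 [ 760.58704 -100.43857]
 [ 432.08392  -97.76404]]
rim 135 33.73903330522148 ((594.4133911132812, 298.62738037109375), (101.77234649658203, 116.51396942138672), 178.58419799804688) ((595.8842163085938, 306.5565490722656), 64.14643859863281)
[[544.72872161 245.68946618   1.17498056]
 [646.3385065  366.4274016   40.10231546]]
shelf 2265 ((548.3350830078125, 422.42755126953125), (262.21905517578125, 122.05250549316406), 11.891380310058594)
ladle 205 [[ 565.3 -100.    66.1]
 [ 588.   -74.3   76. ]
 [ 677.3  -51.3
[... 586 characters left out ...]
5312, 317.5935363769531), 80.10037231445312) [[ 423.96704 -261.1422 ]
 [ 736.8318  -315.74374]
 [ 769.3718  -129.29065]
 [ 456.50708  -74.68912]]
rim 31 30.803567214830764 ((606.3251342773438, 297.4665832519531), (99.44642639160156, 124.77472686767578), 119.80887603759766) ((593.6903076171875, 298.1449279785156), 55.738338470458984)
[[554.71902815 246.0531964    1.34644134]
 [632.41969123 330.30957353  31.82673742]]
shelf 5243 ((546.4631958007812, 422.34967041015625), (263.74761962890625, 120.23249053955078), 11.971095085144043)
ladle 406 [[ 563.7 -108.5   65.3]
 [ 588.6  -79.2   75.4]
 [ 676.   -51.    92.1]]
whisk 159 [[ 666.5 -112.7   85.1]
 [ 677.2  -95.1  171.8]
 [ 684.   -86.1  236.3]]
```

Run:
```python
from h import *
for n in('top','scene'):
    t=np.load(f'pics/{n}0.npz'); w=world(n,t['d']); h=cv2.cvtColor(t['im'],cv2.COLOR_BGR2HSV)
    # board top edge: pixels with z 250..270, wood
    m=(w[...,0]>470)&(w[...,0]<720)&(w[...,1]>-190)&(w[...,1]<-110)&(w[...,2]>252)&(w[...,2]<270)&~((h[...,0]>=20)&(h[...,0]<=35)&(h[...,1]>150))
    b=w[m]; 
    if len(b)<10: print(len(b));continue
    vx,vy,x0,y0=cv2.fitLine(b[:,:2].astype(np.float32),cv2.DIST_HUBER,0,.01,.01).ravel()
    s=np.array([vx,vy])*np.sign(vx); pr=(b[:,:2]-[x0,y0])@s
    lo,hi=np.percentile(pr,[1,99]); c=np.array([x0,y0])+s*(lo+hi)/2
    print(n,len(b),'dir deg',np.degrees(np.arctan2(s[1],s[0])),'ext',hi-lo,'c',c,np.median(b[:,2]), 'lat',np.percentile((b[:,:2]-[x0,y0])@[-s[1],s[0]],[2,98]))
    red=(((h[...,0]<=6)|(h[...,0]>174))&(h[...,1]>120))&(w[...,0]>385)&(w[...,0]<435)&(w[...,1]>-180)&(w[...,1]<-80)&(w[...,2]>84)
    p=w[red]; print('pad',len(p),p.mean(0),np.percentile(p,[3,97],axis=0).round(1)); 
    red=(((h[...,0]<=6)|(h[...,0]>174))&(h[...,1]>120))&(w[...,0]>385)&(w[...,0]<480)&(w[...,1]>-180)&(w[...,1]<-80)&(w[...,2]>70)
    p=w[red];l=cv2.fitLine(p[:,:2].astype(np.float32),cv2.DIST_HUBER,0,.01,.01).ravel(); print('tail dir',np.degrees(np.arctan(l[1]/l[0])),p[:,0].min())
    # slab by dark brown
    m=(w[...,0]>430)&(w[...,0]<760)&(w[...,1]>-330)&(w[...,1]<-100)&(w[...,2]>6)&(w[...,2]<28)&(h[...,2]<110)&(h[...,1]>90)&((h[...,0]<15)|(h[...,0]>170))
    mm=cv2.morphologyEx(m.astype(np.uint8),cv2.MORPH_OPEN,np.ones((3,3)))>0
    b=w[mm];r=cv2.minAreaRect(b[:,:2].astype(np.float32)); print('slab',len(b),r)
    b=(h[...,0]>=95)&(h[...,0]<=115)&(h[...,1]>90)&(w[...,0]>500)&(w[...,0]<680)&(w[...,1]>220)&(w[...,1]<366)
    mk=b.astype(np.uint8)*255
    P=w[b]; 
    # circle fit to rim via outer radial points z>24
    q=P[(P[:,2]>26)]; 
    from scipy.optimize import least_squares
    # rim ring centre radius 57
    f=least_squares(lambda c:np.hypot(q[:,0]-c[0],q[:,1]-c[1])-57,[596,298],loss='soft_l1'); print('dish',f.x,len(q), np.hypot(q[:,0]-f.x[0],q[:,1]-f.x[1]).std())
    fl=P[P[:,2]<14]; print('floor',len(fl),fl.mean(0), cv2.minEnclosingCircle(fl[:,:2].astype(np.float32)))
    hd=P[np.hypot(P[:,0]-f.x[0],P[:,1]-f.x[1])>63]; print('handle',len(hd),hd.mean(0),np.degrees(np.arctan2(hd[:,1]-f.x[1],hd[:,0]-f.x[0])).mean())
```

```text
top 275 dir deg -9.664949 ext 176.22538701195083 c [ 594.93940343 -151.21419596] 260.69696189252636 lat [-7.73446066  6.92289424]
pad 70 [ 414.21217719 -120.22965277   94.25340184] [[ 400.4 -131.2   88.2]
 [ 429.3 -108.6  100.1]]
tail dir -10.463333 400.37305924589907
slab 2035 ((565.4016723632812, -226.41346740722656), (116.10774993896484, 269.191162109375), 77.97969818115234)
dish [596.87088329 294.82955975] 157 4.335655856401696
floor 543 [597.96067823 298.16958349   8.2966538 ] ((597.8430786132812, 297.59002685546875), 47.24052810668945)
handle 11 [589.50511819 361.70791306  30.79637008] 96.21807835906684
scene 515 dir deg -9.648408 ext 175.78171139207632 c [ 595.54974922 -147.8624329 ] 259.6116653397876 lat [-11.04283935   5.91562242]
pad 87 [ 416.2721295  -119.02965322   93.65743196] [[ 402.7 -129.5   87.7]
 [ 433.6 -107.8   99.2]]
tail dir -9.8512125 400.530360629318
slab 445 ((594.4293823242188, -223.44833374023438), (112.05550384521484, 201.4088897705078), 80.40971374511719)
dish [595.05187753 301.42431754] 29 1.9524225964369881
floor 938 [593.06457965 293.96284032   7.35635157] ((593.4966430664062, 292.7099609375), 43.553035736083984)
handle 0 [nan nan nan] nan<stdin>:29: RuntimeWarning: Mean of empty slice.
  ret = um.true_divide(
  ret = ret.dtype.type(ret / rcount)
```

>>> drive_tool --pt "0 0 -0.035 7.5 0.085" --pt "0 0 -0.035 7.5 0.085" --pt "0 0 -0.035 7.5 0.085" --pt "0 0 -0.035 7.5 0.085" --pt "-0.0187 0.0308 0 0 0.085" --pt "-0.0187 0.0308 0 0 0.085" --pt "-0.0187 0.0308 0 0 0.085" --pt "-0.0187 0.0308 0 0 0.085" --pt "-0.0187 0.0308 0 0 0.085" --pt "-0.0187 0.0308 0 0 0.085" --pt "-0.0187 0.0308 0 0 0.085" --pt "-0.0187 0.0308 0 0 0.085" --pt "-0.0187 0.0308 0 0 0.085" --pt "-0.0187 0.0308 0 0 0.085" --pt "-0.0187 0.0308 0 0 0.085" --pt "-0.0187 0.0308 0 0 0.085" --pt "-0.0187 0.0308 0 0 0.085" --pt "-0.0187 0.0308 0 0 0.085" --pt "-0.0187 0.0308 0 0 0.085" --pt "-0.0187 0.0308 0 0 0.085"

```text
clock: 2.1
position: [595.6, -148.6, 370.8]
ee_rot: [0.084, 0.996, 0.0, -0.001]
contact_force: [0.5, -1.0, 0.3]
gripper_width: 85.4
```

```bash
cat >> h.py <<'E'
def to(p,yaw=None):
    "tool-frame shift (m) to reach world p; yaw=desired angle of tool y (deg)"
    st=arm.read_state(); M=R.from_quat(st['ee_rot']).as_matrix()
    dl=M.T@(np.array(p)-st['position']); ya=np.degrees(np.arctan2(M[1,1],M[0,1]))
    print('pos',st['position'].round(1),'ytool deg',round(ya,2),'shift m',(dl/1000).round(4),'turn', None if yaw is None else round(-(yaw-ya),2),'t',round(st['clock'],2),'w',round(st['gripper_width'],1),'F',st['contact_force'].round(1),'tilt',M[2].round(4))
E
python3 - <<'E'
from h import *
snap('wrist','w1'); t=np.load('pics/w1.npz'); w=world('wrist',t['d'],t['pos'],t['rot']); h=cv2.cvtColor(t['im'],cv2.COLOR_BGR2HSV)
m=(h[...,0]>=20)&(h[...,0]<=35)&(h[...,1]>120)&(w[...,2]>296)&(w[...,2]<315)&(abs(w[...,0]-595)<60)&(abs(w[...,1]+150)<50)
p=w[m]; print(len(p)); 
if len(p): print(p.mean(0),np.percentile(p,[2,98],axis=0),cv2.minAreaRect(p[:,:2].astype(np.float32)))
to((595,-150,265),80.2); print(arm.read_state()['joints'])
E
```

```text
1675
[ 591.5285417  -151.1696939   303.55012325] [[ 578.04445003 -159.60838533  299.16600726]
 [ 606.2349599  -142.9276103   305.33503962]] ((592.6099853515625, -151.56051635742188), (15.703997611999512, 29.604341506958008), 80.56459045410156)
pos [ 598.7 -145.1  369.3] ytool deg 80.61 shift m [ 0.0028 -0.0056  0.1043] turn 0.41 t 2.15 w 85.1 F [ 2.4 -0.2 -0.8] tilt [ 8.0e-04  1.3e-03 -1.0e+00]
[ 2.38951465e-02  3.14237742e-01  2.41609156e-01 -1.43587916e-03
 -1.49875492e+00 -1.75850566e+00]
```

View pics/w1.png

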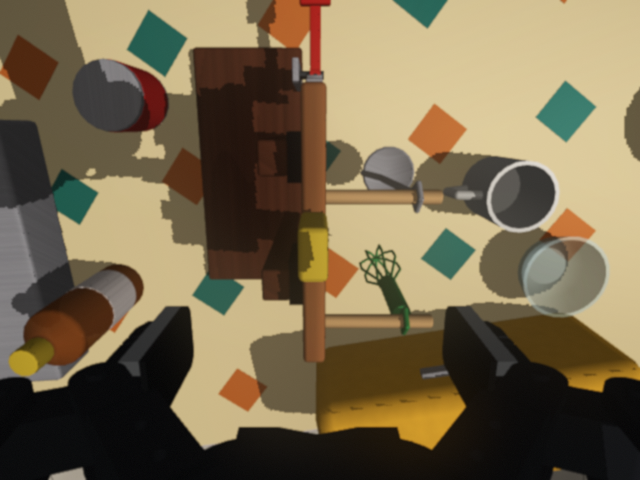

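Run:
```python
from h import *
snap('wrist','w2'); t=np.load('pics/w2.npz'); w=world('wrist',t['d'],t['pos'],t['rot']); h=cv2.cvtColor(t['im'],cv2.COLOR_BGR2HSV)
m=(h[...,0]>=20)&(h[...,0]<=35)&(h[...,1]>120)&(w[...,2]>296)&(w[...,2]<315)&(abs(w[...,0]-595)<60)&(abs(w[...,1]+150)<50)
p=w[m]; r=cv2.minAreaRect(p[:,:2].astype(np.float32));print(len(p),r,p.mean(0))
to((594.5,-150.5,263),80.3)
```

```text
1701 ((592.4791259765625, -151.21432495117188), (15.60423755645752, 29.434980392456055), 79.51580810546875) [ 591.45387148 -151.06889993  303.55387245]
pos [ 597.  -146.8  369.1] ytool deg 80.62 shift m [ 0.0016 -0.0042  0.1061] turn 0.32 t 2.2 w 84.4 F [-0.7 -0.4 -0.6] tilt [ 2.7e-03  6.0e-04 -1.0e+00]
```

```bash
cat >> h.py <<'E'
def toolpts(d):
    return world('wrist',d,np.zeros(3),np.array([0,0,0,1.]))
E
python3 - <<'E'
from h import *
for k in range(6): print(arm.read_state()['position'].round(2))
t=np.load('pics/w2.npz'); w=world('wrist',t['d'],t['pos'],t['rot']);q=toolpts(t['d']); h=cv2.cvtColor(t['im'],cv2.COLOR_BGR2HSV)
m=(h[...,0]>=20)&(h[...,0]<=35)&(h[...,1]>120)&(w[...,2]>296)&(w[...,2]<315)&(abs(w[...,0]-595)<60)&(abs(w[...,1]+150)<50)
p=q[m]; print(cv2.minAreaRect(p[:,:2].astype(np.float32)),p.mean(0))
E
```

```text
[ 597.   -146.76  369.13]
[ 597.   -146.76  369.13]
[ 597.   -146.76  369.13]
[ 597.   -146.76  369.13]
[ 597.   -146.76  369.13]
[ 597.   -146.76  369.13]
((5.123142242431641, -7.13388729095459), (29.4322566986084, 15.604144096374512), 1.094055414199829) [ 6.1608789  -7.15408957 65.74394721]
```

>>> drive_tool --pt "0.005 -0.006 0.01 0.5 0.085" --pt "0 0 0.02 0 0.085" --pt "0 0 0.02 0 0.085" --pt "0 0 0.02 0 0.085" --pt "0 0 0.02 0 0.085" --pt "0 0 0.01 0 0.06" --pt "0 0 0 0 0.04" --pt "0 0 0 0 0.03"

```text
clock: 3.0
position: [589.4, -155.4, 272.1]
ee_rot: [0.088, 0.996, -0.0, 0.001]
contact_force: [0.2, 0.3, 0.1]
gripper_width: 43.7
```

Run:
```python
from h import *
to((594.5,-150.5,263),80.3)
snap('wrist','w3'); t=np.load('pics/w3.npz');w=world('wrist',t['d'],t['pos'],t['rot']); q=toolpts(t['d']); h=cv2.cvtColor(t['im'],cv2.COLOR_BGR2HSV)
m=(h[...,0]>=20)&(h[...,0]<=35)&(h[...,1]>120)&(w[...,2]>290)&(w[...,2]<315)&(abs(w[...,0]-595)<60)&(abs(w[...,1]+150)<50)
p=q[m]; print(len(p),cv2.minAreaRect(p[:,:2].astype(np.float32)),p.mean(0))
```

```text
pos [ 589.4 -155.4  272.1] ytool deg 79.89 shift m [-0.0042  0.0057  0.0091] turn -0.41 t 3.0 w 43.7 F [0.2 0.3 0.1] tilt [-1.1e-03 -4.0e-04 -1.0e+00]
5369 ((-2.038797378540039, 8.8797607421875), (24.55526351928711, 30.160863876342773), 89.06449127197266) [  0.65139568   4.42070089 -30.51606468]
```

View pics/w3.png

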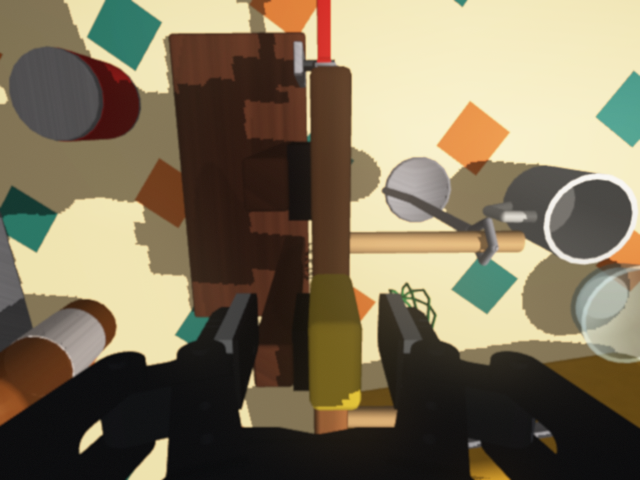

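>>> drive_tool --pt "-0.003 0.004 0.003 0 0.03" --pt "0 0 0 0 0.03" --pt "0 0 0 0 0.02" --pt "0 0 0 0 0.01" --pt "0 0 0 0 0.005" --pt "0 0 0 0 0.005" --pt "0 0 0 0 0.005"

```text
clock: 3.75
position: [593.1, -150.9, 268.6]
ee_rot: [0.088, 0.996, 0.0, 0.0]
contact_force: [-0.7, 5.4, 1.9]
gripper_width: 15.3
```

>>> drive_tool --pt "0 0 -0.004 0 0.005" --pt "0 0 -0.004 0 0.005" --pt "0 0 -0.004 0 0.005" --pt "0 0 -0.004 0 0.005" --pt "0 0 -0.004 0 0.005" --pt "0 0 -0.004 0 0.005" --pt "0 0 -0.004 0 0.005" --pt "0 0 -0.004 0 0.005" --pt "0 0 -0.004 0 0.005" --pt "0 0 -0.004 0 0.005" --pt "0 0 -0.004 0 0.005" --pt "0 0 -0.002 0 0.005" --pt "0 0 0 0 0.005" --pt "0 0 0 0 0.005"

```text
clock: 5.15
position: [592.9, -150.9, 313.1]
ee_rot: [0.088, 0.996, 0.001, -0.001]
contact_force: [3.7, 4.6, -6.1]
gripper_width: 15.2
```

```bash
cat > brd.py <<'E'
from h import *
def board(tag):
    for n in('top','scene'):
        snap(n,n+tag); t=np.load(f'pics/{n}{tag}.npz'); w=world(n,t['d']); h=cv2.cvtColor(t['im'],cv2.COLOR_BGR2HSV)
        m=(h[...,0]>=20)&(h[...,0]<=35)&(h[...,1]>120)&(w[...,2]>260)&(w[...,2]<400)&(abs(w[...,0]-595)<40)&(abs(w[...,1]+150)<30)
        p=w[m]
        if len(p): print(n,'tab',len(p),np.percentile(p[:,2],[50,90,97]).round(1))
        m=(w[...,0]>480)&(w[...,0]<720)&(w[...,1]>-165)&(w[...,1]<-125)&(w[...,2]>215)&(w[...,2]<330)&((h[...,0]<18))&(h[...,1]>70)&(abs((w[...,0]-594)*.172+(w[...,1]+150)*.985)<7)
        p=w[m]; print(n,'edge',len(p),np.percentile(p[:,2],[50,75,90]).round(1))
E
python3 - <<'E'
from brd import *
to((594.5,-150.5,315),80.3)
board('1')
t=np.load('pics/top0.npz')
E
```

```text
pos [ 592.9 -150.9  313.1] ytool deg 79.9 shift m [-0.0015  0.0007 -0.0019] turn -0.4 t 5.15 w 15.2 F [ 3.7  4.6 -6.1] tilt [ 0.0012  0.0013 -1.    ]
top tab 14 [326.5 337.4 341.9]
top edge 217 [302.3 305.6 307.9]
scene tab 66 [333.3 351.6 362.2]
scene edge 1786 [268.9 294.4 303.8]
```

>>> drive_tool --pt "0 0 -0.0015 0 0.005" --pt "0 0 0 0 0.005" --pt "0 0 0.002 0 0.005" --pt "0 0 0.002 0 0.005" --pt "0 0 0.001 0 0.005" --pt "0 0 0 0 0.01" --pt "0 0 0 0 0.03" --pt "0 0 0 0 0.04" --pt "0 0 0 0 0.05" --pt "0 0 -0.02 0 0.06" --pt "0 0 -0.03 0 0.06" --pt "0 0 -0.02 0 0.06"

```text
clock: 6.45
position: [592.7, -152.5, 383.7]
ee_rot: [0.089, 0.996, -0.001, 0.001]
contact_force: [0.9, -0.3, 0.2]
gripper_width: 59.8
```

Run:
```python
from brd import *
to((594.5,-150.5,315),80.3)
board('2')
snap('wrist','w4')
```

```text
pos [ 592.7 -152.5  383.7] ytool deg 79.83 shift m [-0.0013  0.0024  0.0687] turn -0.47 t 6.45 w 59.8 F [ 0.9 -0.3  0.2] tilt [-0.0028 -0.0011 -1.    ]
top tab 71 [343.  347.9 349.5]
top edge 226 [297.9 300.8 303. ]
scene tab 284 [329.4 345.5 347.5]
scene edge 1721 [267.1 290.7 299.7]
```

View pics/w4.png

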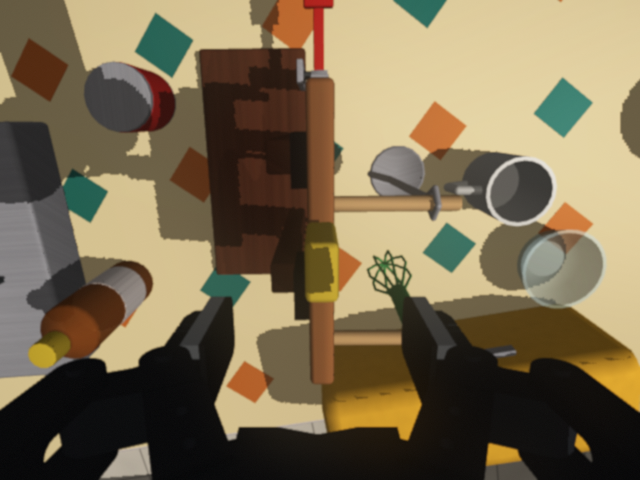

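View pics/scene2.png

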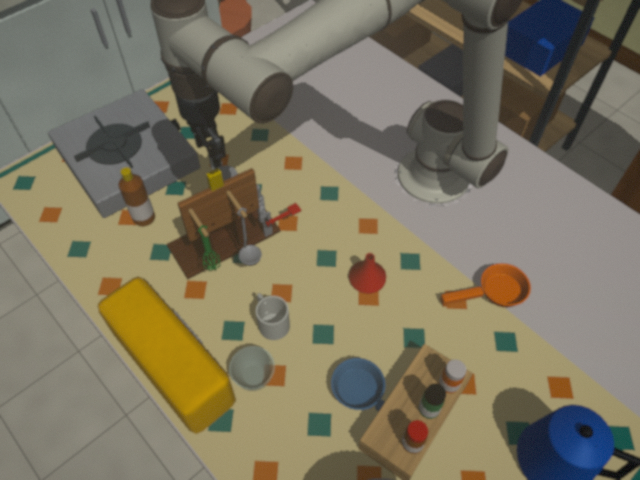

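The board rests on the 0.070 tooth: the tab top reads about 346 mm, against 305 at the start with the board at 0.030. Next is the spoon rest.

>>> drive_tool --pt "0 0 0 -6 0.04" --pt "0 0 0 -6 0.02" --pt "0 0 0 -6 0.0" --pt "-0.0046 0.0312 0.0095 0 0.0" --pt "-0.0046 0.0312 0.0095 0 0.0" --pt "-0.0046 0.0312 0.0095 0 0.0" --pt "-0.0046 0.0312 0.0095 0 0.0" --pt "-0.0046 0.0312 0.0095 0 0.0" --pt "-0.0046 0.0312 0.0095 0 0.0" --pt "-0.0046 0.0312 0.0095 0 0.0" --pt "-0.0046 0.0312 0.0095 0 0.0" --pt "-0.0046 0.0312 0.0095 0 0.0" --pt "-0.0046 0.0312 0.0095 0 0.0" --pt "-0.0046 0.0312 0.0095 0 0.0" --pt "-0.0046 0.0312 0.0095 0 0.0" --pt "-0.0046 0.0312 0.0095 0 0.0" --pt "-0.0046 0.0312 0.0095 0 0.0" --pt "0 0 0 0 0" --pt "0 0 0 0 0"

```text
clock: 8.5
position: [596.0, 289.8, 246.3]
ee_rot: [-0.069, 0.998, -0.001, -0.001]
contact_force: [0.5, -0.7, -0.5]
gripper_width: 0.0
```

Run:
```python
from h import *
to((597,292,120),98)
snap('wrist','w5')
t=np.load('pics/w5.npz');w=world('wrist',t['d'],t['pos'],t['rot']); q=toolpts(t['d']); h=cv2.cvtColor(t['im'],cv2.COLOR_BGR2HSV)
b=(h[...,0]>=95)&(h[...,0]<=118)&(h[...,1]>90)&(abs(w[...,0]-597)<100)&(w[...,1]>220)&(w[...,1]<480)&(w[...,2]>-5)&(w[...,2]<45)
P=w[b];fl=P[P[:,2]<12]; print(len(P),len(fl),cv2.minEnclosingCircle(fl[:,:2].astype(np.float32)))
rim=P[P[:,2]>30];print(len(rim),cv2.fitEllipse(rim[:,:2].astype(np.float32)),cv2.minEnclosingCircle(rim[:,:2].astype(np.float32)))
c=np.array([597,297]);r=np.hypot(*(P[:,:2]-c).T)
hd=P[(r>63)&(P[:,2]>20)]; print(len(hd)); 
if len(hd): print(hd.mean(0),cv2.minAreaRect(hd[:,:2].astype(np.float32)))
```

```text
pos [596.  289.8 246.3] ytool deg 97.93 shift m [-0.0016  0.0022  0.1263] turn -0.07 t 8.5 w 0.0 F [ 0.5 -0.7 -0.5] tilt [ 0.0026 -0.0017 -1.    ]
11773 7687 ((594.047119140625, 297.17828369140625), 46.03144454956055)
2329 ((593.952880859375, 297.72296142578125), (111.04839324951172, 111.29810333251953), 149.79092407226562) ((594.1129760742188, 298.055908203125), 58.54841613769531)
2
[585.5883125  362.39024497  28.55429766] ((585.5883178710938, 362.3902587890625), (6.495432376861572, 0.0), 101.96136474609375)
```

View pics/w5.png

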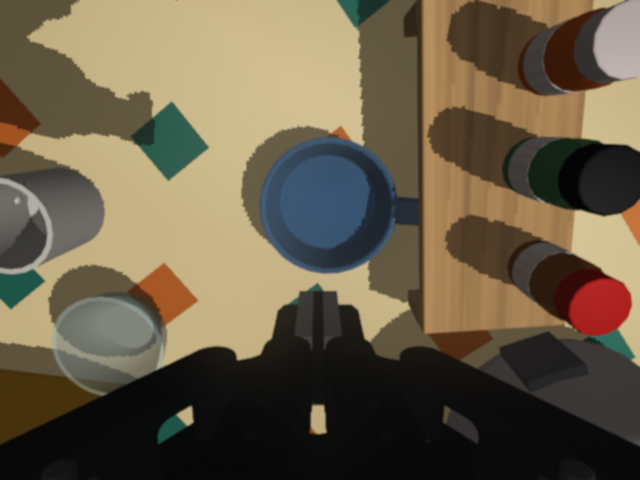

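>>> drive_tool --pt "0 -0.007 0.03 0 0" --pt "0 0 0.04 0 0" --pt "0 0 0.04 0 0" --pt "0 0 0.04 0 0" --pt "0 0 0.04 0 0" --pt "0 0 0.02 0 0" --pt "0 0 0.01 0 0" --pt "0 0 0.008 0 0" --pt "0 0 0 0 0"

```text
clock: 9.45
position: [597.9, 282.5, 20.0]
ee_rot: [-0.068, 0.998, 0.0, 0.0]
contact_force: [0.1, -0.8, 0.7]
gripper_width: 0.4
```

>>> drive_tool --pt "0 -0.002 0.004 0 0" --pt "0 -0.004 0 0 0" --pt "0 -0.004 0 0 0" --pt "0 -0.004 0 0 0" --pt "0 -0.004 0 0 0" --pt "0 -0.006 0 0 0" --pt "0 -0.008 0 0 0" --pt "0 -0.008 0 0 0" --pt "0 -0.008 0 0 0" --pt "0 -0.008 0 0 0" --pt "0 -0.008 0 0 0" --pt "0 -0.008 0 0 0" --pt "0 -0.008 0 0 0" --pt "0 -0.008 0 0 0" --pt "0 -0.008 0 0 0" --pt "0 -0.008 0 0 0" --pt "0 -0.008 0 0 0" --pt "0 -0.008 0 0 0" --pt "0 -0.006 0 0 0" --pt "0 0 0 0 0"

```text
clock: 11.45
position: [614.8, 156.8, 15.7]
ee_rot: [-0.068, 0.998, -0.0, -0.0]
contact_force: [0.8, -0.1, 1.0]
gripper_width: 0.2
```

```bash
cat > dish.py <<'E'
from h import *
def dish(n,tag,c0):
    if n!='wrist': snap(n,n+tag); t=np.load(f'pics/{n}{tag}.npz'); w=world(n,t['d'])
    else: snap(n,n+tag); t=np.load(f'pics/{n}{tag}.npz'); w=world(n,t['d'],t['pos'],t['rot'])
    h=cv2.cvtColor(t['im'],cv2.COLOR_BGR2HSV)
    b=(h[...,0]>=93)&(h[...,0]<=120)&(h[...,1]>80)&(abs(w[...,0]-c0[0])<230)&(abs(w[...,1]-c0[1])<230)&(w[...,2]>-8)&(w[...,2]<50)
    nl,lab,stt,cen=cv2.connectedComponentsWithStats(b.astype(np.uint8)); k=[i for i in range(1,nl) if stt[i,4]>25]
    b=np.isin(lab,k); P=w[b]
    rim=P[(P[:,2]>27)&(np.hypot(*(P[:,:2]-c0).T)<85)]
    c=np.array(c0,float)
    from scipy.optimize import least_squares
    f=least_squares(lambda c:np.hypot(rim[:,0]-c[0],rim[:,1]-c[1])-57,c,loss='soft_l1',f_scale=2); c=f.x
    r=np.hypot(*(P[:,:2]-c).T); hd=P[(r>68)&(r<170)&(P[:,2]>15)]
    fl=P[P[:,2]<13]; print(n,'rimfit',c.round(1),len(rim),'floor',np.round(cv2.minEnclosingCircle(fl[:,:2].astype(np.float32))[0],1) if len(fl) else 0)
    if len(hd)>5:
        l=cv2.fitLine(hd[:,:2].astype(np.float32),cv2.DIST_HUBER,0,.01,.01).ravel()
        d=hd[:,:2].mean(0)-c; print(' handle n',len(hd),'mean',hd.mean(0).round(1),'ang from c',np.degrees(np.arctan2(d[1],d[0])).round(1),'line',np.degrees(np.arctan2(l[1]*np.sign(l[:2]@d),l[0]*np.sign(l[:2]@d))).round(1),'r max',r[r<175].max().round(1))
    return b
E
python3 - <<'E'
from dish import *
to((597,292,120),98)
dish('top','3',(608,190)); dish('scene','3',(608,190))
E
```

```text
pos [614.8 156.8  15.7] ytool deg 97.83 shift m [-0.0007  0.1362 -0.1044] turn -0.17 t 11.45 w 0.2 F [ 0.8 -0.1  1. ] tilt [ 8.e-04 -7.e-04 -1.e+00]
top rimfit [611.8 190.8] 70 floor [586.4 187.2]
scene rimfit [608.8 200.1] 169 floor [594.9 178.3]
 handle n 273 mean [596.8 309.4  30.2] ang from c 96.2 line 95.7 r max 151.4
```

View pics/scene3.png

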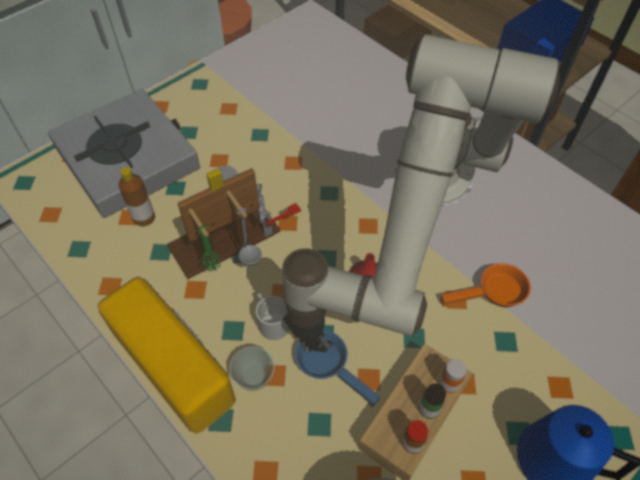

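View pics/top3.png

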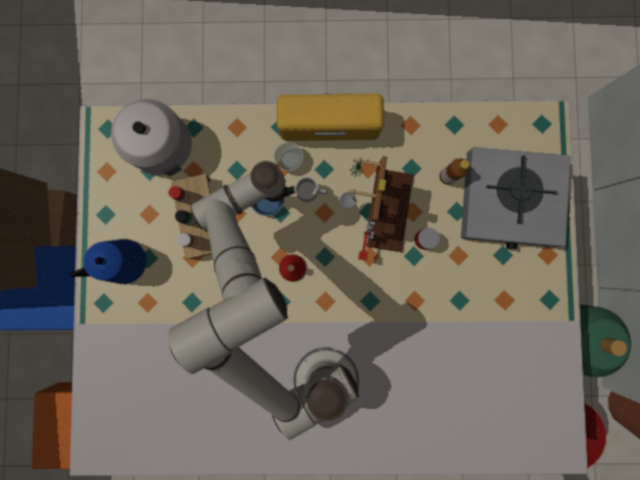

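>>> drive_tool --pt "0 0.004 -0.03 0 0" --pt "0 0 -0.04 0 0" --pt "0 0 -0.04 0 0" --pt "0 0 -0.02 -8 0" --pt "0 0 -0.02 -8 0" --pt "0 0 -0.02 -8 0" --pt "0 0 -0.02 -8 0.02" --pt "0 0 0 -8 0.04" --pt "0 0 0 -8 0.05" --pt "0 0 0 -8 0.05" --pt "0 0 0 -8 0.05" --pt "0 0 0 -8 0.05" --pt "0 0 0 -8 0.05" --pt "0 0 0 -8 0.05" --pt "-0.03 0 0 0 0.05" --pt "-0.03 0 0 0 0.05" --pt "-0.03 0 0 0 0.05" --pt "-0.03 0 0 0 0.05" --pt "0 0 0 0 0.05" --pt "0 0 0 0 0.05"

```text
clock: 13.55
position: [601.2, 281.5, 204.7]
ee_rot: [0.743, -0.669, -0.0, 0.001]
contact_force: [-0.4, -0.3, 0.3]
gripper_width: 50.1
```

Run:
```python
from dish import *
to((598,291,12),187)
dish('wrist','6',(610,192)); dish('top','4',(610,192))
```

```text
pos [601.2 281.5 204.7] ytool deg -174.05 shift m [-0.01    0.0018  0.1927] turn -361.05 t 13.55 w 50.1 F [-0.4 -0.3  0.3] tilt [ 0.0016  0.0024 -1.    ]
wrist rimfit [606.4 195.4] 5696 floor [598.6 182.5]
 handle n 2561 mean [593.9 304.5  29.1] ang from c 96.5 line 96.3 r max 155.3
top rimfit [606.6 194. ] 175 floor [605.3 188.6]
 handle n 61 mean [594.8 282.8  31.9] ang from c 97.6 line 95.9 r max 112.3
```

View pics/wrist6.png

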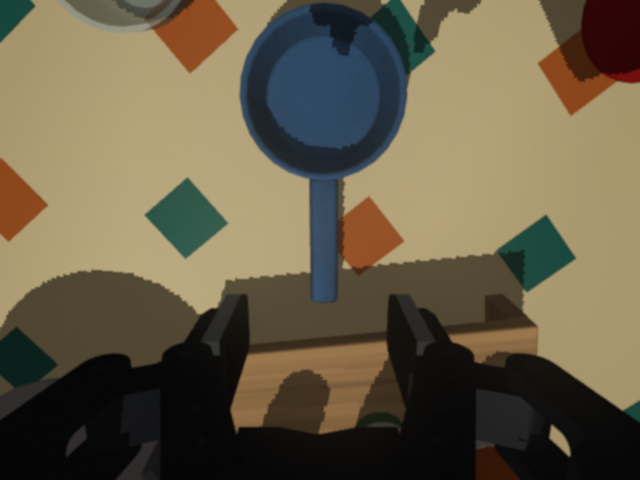

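>>> drive_tool --pt "-0.016 0.0045 0.02 0 0.05" --pt "0 0 0.04 0 0.05" --pt "0 0 0.04 0 0.05" --pt "0 0 0.04 0 0.05" --pt "0 0 0.03 0 0.05" --pt "0 0 0.015 0 0.05" --pt "0 0 0.01 0 0.05" --pt "0 0 0 0 0.05"

```text
clock: 14.45
position: [596.0, 296.3, 10.4]
ee_rot: [0.742, -0.67, -0.0, 0.001]
contact_force: [-0.1, -0.3, 0.5]
gripper_width: 50.4
```

Run:
```python
from dish import *
to((595,298,6),186.3)
snap('wrist','w7')
```

```text
pos [596.  296.3  10.4] ytool deg -174.15 shift m [-0.0018  0.0008  0.0044] turn -360.45 t 14.45 w 50.4 F [-0.1 -0.3  0.5] tilt [ 7.e-04  8.e-04 -1.e+00]
```

View pics/w7.png

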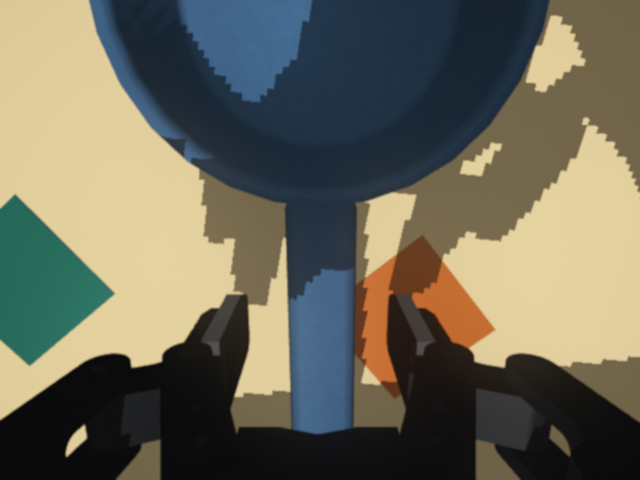

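>>> drive_tool --pt "0 0.001 0.003 0 0.04" --pt "0 0 0 0 0.025" --pt "0 0 0 0 0.012" --pt "0 0 0 0 0.01" --pt "0 0 0 0 0.01" --pt "0 0 0 0 0.01"

```text
clock: 15.1
position: [595.4, 297.4, 9.2]
ee_rot: [0.743, -0.67, 0.0, -0.001]
contact_force: [-1.0, -0.4, 5.6]
gripper_width: 20.7
```

Run:
```python
from dish import *
to((595,298,6),186.3)
# bystanders
t=np.load('pics/top0.npz');w=world('top',t['d']);s=np.load('pics/scene0.npz');ws=world('scene',s['d'])
h=cv2.cvtColor(t['im'],cv2.COLOR_BGR2HSV)
for nm,W in(('top',w),('scene',ws)):
  for n,c,z,r in(('mug',(642,58),70,60),('funnel',(377,110),10,70),('bowl',(753,112),35,70)):
    m=(np.hypot(W[...,0]-c[0],W[...,1]-c[1])<r)&(W[...,2]>z)&(W[...,2]<z+60); p=W[m]
    print(nm,n,len(p),p.min(0).round(),p.max(0).round(),np.round(cv2.minEnclosingCircle(p[:,:2].astype(np.float32))[0]),cv2.minEnclosingCircle(p[:,:2].astype(np.float32))[1])
```

```text
pos [595.4 297.4   9.2] ytool deg -174.08 shift m [-0.0007  0.0004  0.0032] turn -360.38 t 15.1 w 20.7 F [-1.  -0.4  5.6] tilt [-8.0e-04 -1.7e-03 -1.0e+00]
top mug 127 [598.  10.  70.] [671.  91.  93.] [634.  51.] 41.89076614379883
top funnel 511 [320.  52.  10.] [421. 173.  69.] [372. 113.] 62.24687194824219
top bowl 336 [698.  67.  35.] [815. 166.  95.] [759. 111.] 64.323486328125
scene mug 361 [597.   4.  70.] [671.  95.  92.] [633.  50.] 45.86040496826172
scene funnel 840 [318.  65.  10.] [424. 166.  70.] [366. 120.] 59.849143981933594
scene bowl 546 [696.  67.  35.] [815. 169.  94.] [756. 125.] 61.969295501708984
```

```bash
cat > plan.py <<'E'
from h import *
def plan(wps,rows,g,p0=None,ya0=None):
    """wps: dish poses (x,y,phi); grip fixed relative: uses current TCP"""
    st=arm.read_state();M=R.from_quat(st['ee_rot']).as_matrix(); ya=np.degrees(np.arctan2(M[1,1],M[0,1]))
    x,y,ph=wps[0]; rel=R.from_euler('z',-ph,degrees=True).apply([st['position'][0]-x,st['position'][1]-y,0]); off=ya-ph
    seq=[]
    for a,b,n in zip(wps[:-1],wps[1:],rows):
        for k in range(1,n+1): seq.append(np.array(a)+(np.array(b)-a)*k/n)
    cp=st['position'][:2].copy(); cy=ya; out=[]
    for s in seq:
        tp=s[:2]+R.from_euler('z',s[2],degrees=True).apply(rel)[:2]; ty=s[2]+off
        d=tp-cp; yv=np.array([np.cos(np.radians(cy)),np.sin(np.radians(cy))]); xv=np.array([-yv[1],yv[0]])
        r=[round(d@xv/1000,4),round(d@yv/1000,4),0,round(-(ty-cy),2),g]; out.append(r)
        cp=cp+xv*r[0]*1000+yv*r[1]*1000; cy=cy-r[3]
    print('rel',rel.round(1),'off',round(off,1)); print(out); print('end',cp.round(1),cy)
E
python3 - <<'E'
from plan import *
for f in('w2','w4'):
    t=np.load(f'pics/{f}.npz');w=world('wrist',t['d'],t['pos'],t['rot'])
    m=(w[...,2]>20)&(w[...,2]<90)&(w[...,0]>590)&(w[...,0]<690)&(w[...,1]>-40)&(w[...,1]<100); p=w[m]
    for y in range(-30,30,6):
        s=p[(p[:,1]>=y)&(p[:,1]<y+6)]
        if len(s): print(f,y,len(s),s.min(0).round(),s.max(0).round())
plan([(605.5,194.5,96.2),(522,75,108),(530,-10,125),(572,-55,135)],[8,6,4],0.01)
E
```

```text
w2 -12 70 [617. -10.  38.] [626.  -6.  66.]
w2 -6 85 [617.  -6.  40.] [627.  -0.  69.]
w2 0 66 [618.   0.  34.] [628.   6.  71.]
w2 6 71 [619.   6.  26.] [628.  12.  72.]
w2 12 79 [620.  12.  25.] [630.  18.  72.]
w2 18 450 [617.  18.  21.] [646.  24.  86.]
w2 24 456 [608.  24.  20.] [655.  30.  87.]
w4 -12 69 [617. -10.  37.] [626.  -6.  67.]
w4 -6 80 [617.  -6.  40.] [627.  -0.  70.]
w4 0 65 [618.   0.  34.] [628.   6.  71.]
w4 6 68 [619.   6.  32.] [629.  12.  73.]
w4 12 74 [620.  12.  26.] [630.  18.  73.]
w4 18 415 [617.  18.  20.] [646.  24.  86.]
w4 24 434 [608.  24.  20.] [656.  30.  86.]
rel [103.4  -1.1   0. ] off -270.3
[[np.float64(0.0138), np.float64(0.0146), 0, np.float64(-1.48), 0.01], [np.float64(0.0135), np.float64(0.0149), 0, np.float64(-1.47), 0.01], [np.float64(0.0132), np.float64(0.0153), 0, np.float64(-1.48), 0.01], [np.float64(0.0128), np.float64(0.0156), 0, np.float64(-1.47), 0.01], [np.float64(0.0125), np.float64(0.0159), 0, np.float64(-1.48), 0.01], [np.float64(0.0122), np.float64(0.0163), 0, np.float64(-1.47), 0.01], [np.float64(0.0118), np.float64(0.0166), 0, np.float64(-1.48), 0.01], [np.float64(0.0114), np.float64(0.0168), 0, np.float64(-1.47), 0.01], [np.float64(0.014), np.float64(0.0082), 0, np.float64(-2.83), 0.01], [np.float64(0.0138), np.float64(0.0088), 0, np.float64(-2.84), 0.01], [np.float64(0.0137), np.float64(0.0095), 0, np.float64(-2.83), 0.01], [np.float64(0.0134), np.float64(0.0102), 0, np.float64(-2.83), 0.01], [np.float64(0.0131), np.float64(0.0108), 0, np.float64(-2.84), 0.01], [np.float64(0.0128), np.float64(0.0115), 0, np.float64(-2.83), 0.01], [np.float64(0.0153), np.float64(0.0022), 0, np.float64(-2.5), 0.01], [np.float64(0.0154), np.float64(0.003), 0, np.float64(-2.5), 0.01], [np.float64(0.0154), np.float64(0.0036), 0, np.float64(-2.5), 0.01], [np.float64(0.0155), np.float64(0.0043), 0, np.float64(-2.5), 0.01]]
end [499.7  18.9] -135.28369773613628
```

>>> drive_tool --pt "0.007 0.007 -0.002 -0.8 0.01" --pt "0.0136 0.0148 0 -1.5 0.01" --pt "0.0135 0.015 0 -1.5 0.01" --pt "0.013 0.0153 0 -1.5 0.01" --pt "0.0128 0.0156 0 -1.5 0.01" --pt "0.0125 0.016 0 -1.5 0.01" --pt "0.0122 0.0163 0 -1.5 0.01" --pt "0.0118 0.0166 0 -1.5 0.01" --pt "0.006 0.008 0 -0.7 0.01" --pt "0 0 0 0 0.01"

```text
clock: 16.1
position: [490.9, 170.3, 9.5]
ee_rot: [0.808, -0.589, -0.001, 0.001]
contact_force: [-0.3, 0.1, -2.8]
gripper_width: 21.0
```

Run:
```python
from dish import *
from plan import plan
to((595,298,6),108)
dish('wrist','8',(522,75)); dish('scene','8',(522,75)); 
plan([(522,75,108),(528,-10,122),(545,-55,132),(575,-67,135)],[6,4,3],0.01)
```

```text
pos [490.9 170.3   9.5] ytool deg -162.21 shift m [-0.0898 -0.1382  0.003 ] turn -270.21 t 16.1 w 21.0 F [-0.3  0.1 -2.8] tilt [ 5.0e-04  2.8e-03 -1.0e+00]
wrist rimfit [523.   70.2] 24922 floor [519.9  92.9]
 handle n 12508 mean [491.6 166.5  29.3] ang from c 108.1 line 106.9 r max 140.2
scene rimfit [522.3  74.6] 89 floor [526.2  65.3]
 handle n 113 mean [486.6 201.3  30.9] ang from c 105.8 line 103.5 r max 152.9
rel [101.3  -2.1   0. ] off -270.1
[[np.float64(0.0138), np.float64(0.0075), 0, np.float64(-2.33), 0.01], [np.float64(0.0137), np.float64(0.0081), 0, np.float64(-2.34), 0.01], [np.float64(0.0134), np.float64(0.0086), 0, np.float64(-2.33), 0.01], [np.float64(0.0133), np.float64(0.0092), 0, np.float64(-2.33), 0.01], [np.float64(0.0131), np.float64(0.0097), 0, np.float64(-2.34), 0.01], [np.float64(0.0128), np.float64(0.0102), 0, np.float64(-2.33), 0.01], [np.float64(0.0118), np.float64(0.0068), 0, np.float64(-2.5), 0.01], [np.float64(0.0117), np.float64(0.0073), 0, np.float64(-2.5), 0.01], [np.float64(0.0116), np.float64(0.0077), 0, np.float64(-2.5), 0.01], [np.float64(0.0114), np.float64(0.0083), 0, np.float64(-2.5), 0.01], [np.float64(0.0097), np.float64(-0.003), 0, np.float64(-1.0), 0.01], [np.float64(0.0097), np.float64(-0.0029), 0, np.float64(-1.0), 0.01], [np.float64(0.0098), np.float64(-0.0026), 0, np.float64(-1.0), 0.01]]
end [504.8   6.1] -135.14907665094645
```

View pics/scene8.png

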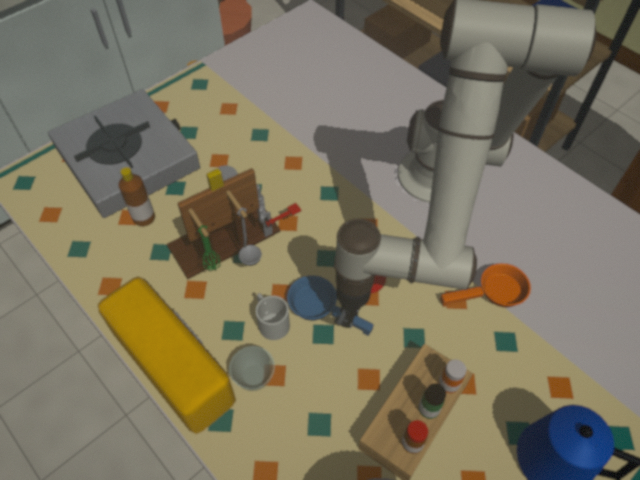

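>>> drive_tool --pt "0.0138 0.0075 0 -2.3 0.01" --pt "0.0137 0.008 0 -2.3 0.01" --pt "0.0135 0.0086 0 -2.3 0.01" --pt "0.0133 0.0092 0 -2.3 0.01" --pt "0.013 0.0097 0 -2.3 0.01" --pt "0.0128 0.0102 0 -2.3 0.01" --pt "0.0118 0.0068 0 -2.5 0.01" --pt "0.0117 0.0073 0 -2.5 0.01" --pt "0.0116 0.0077 0 -2.5 0.01" --pt "0.0114 0.0083 0 -2.5 0.01" --pt "0.0097 -0.003 0 -1.0 0.01" --pt "0.0097 -0.003 0 -1.0 0.01" --pt "0.0098 -0.0026 0 -1.0 0.01" --pt "0 0 0 0 0.01" --pt "0 0 0 0 0.01"

```text
clock: 17.7
position: [504.9, 6.4, 9.5]
ee_rot: [0.923, -0.385, -0.0, 0.0]
contact_force: [-0.5, 1.1, -1.9]
gripper_width: 20.9
```

Run:
```python
from dish import *
from plan import plan
to((595,298,6),-135)
dish('wrist','9',(575,-67)); dish('scene','9',(575,-67)); dish('top','9',(575,-67)); 
# ladle fit: steel cup rim from earlier pictures
```

```text
pos [504.9   6.4   9.5] ytool deg -135.34 shift m [-0.1441 -0.2691  0.0035] turn -0.34 t 17.7 w 20.9 F [-0.5  1.1 -1.9] tilt [-1.e-04  2.e-04 -1.e+00]
wrist rimfit [578.9 -68.7] 23798 floor [576.7 -66.4]
 handle n 11618 mean [505.5   3.9  29.4] ang from c 135.3 line 131.5 r max 140.0
scene rimfit [580.5 -65.1] 177 floor [577.1 -72.6]
 handle n 109 mean [487.8  30.1  30.3] ang from c 134.2 line 129.3 r max 153.3
top rimfit [580.2 -66.5] 85 floor [580.5 -69.7]
```

View pics/wrist9.png

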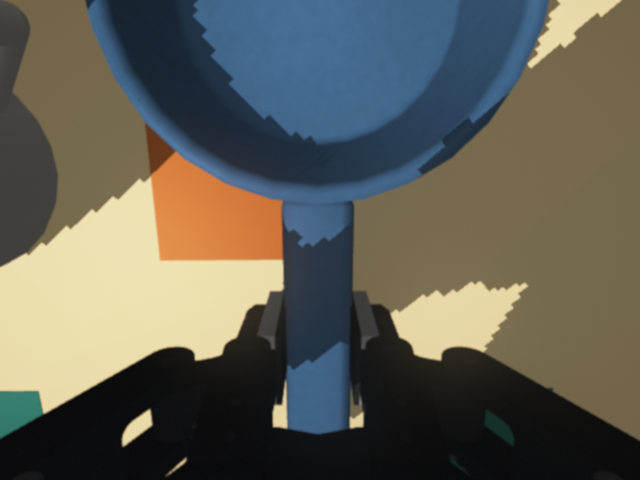

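View pics/top9.png

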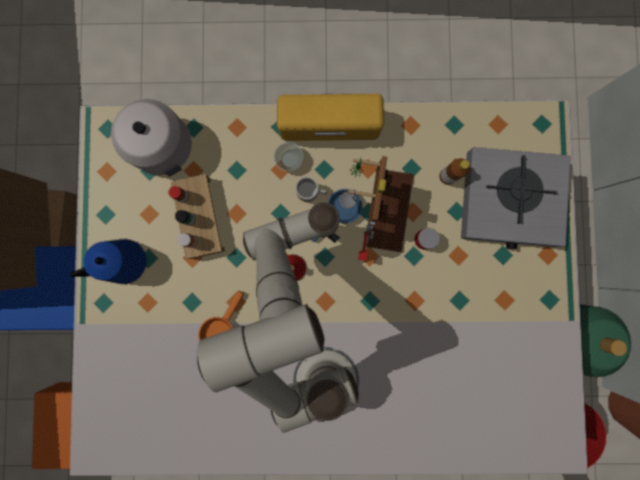

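View pics/scene9.png

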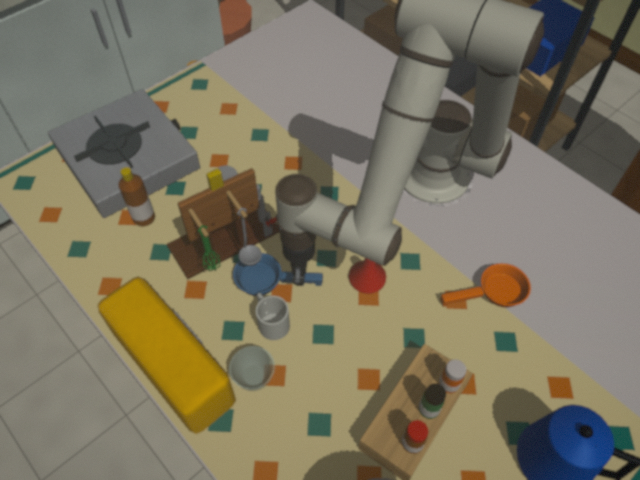

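Run:
```python
from h import *
for f,cam,h0 in(('top0','top',30),('scene0','scene',30),('w2','wrist',30),('top2','top',70),('scene2','scene',70),('w4','wrist',70),('top9','top',70),('scene9','scene',70)):
    t=np.load(f'pics/{f}.npz'); w=world(cam,t['d'],t['pos'],t['rot']); h=cv2.cvtColor(t['im'],cv2.COLOR_BGR2HSV)
    zr=48+h0
    m=(np.hypot(w[...,0]-588,w[...,1]+73)<38)&(w[...,2]>zr-30)&(w[...,2]<zr+6)
    p=w[m]
    if len(p)<5: print(f,len(p)); continue
    z=p[:,2]; rm=p[z>zr-6]
    c,r=cv2.minEnclosingCircle(p[:,:2].astype(np.float32)); print(f,len(p),'all circ',np.round(c,1),round(r,1),'ext',np.percentile(p,[2,98],axis=0).round(0)[:,:2].tolist(),'rim',len(rm),np.round(cv2.minEnclosingCircle(rm[:,:2].astype(np.float32)),1) if 0 else np.percentile(rm,[3,97],axis=0)[:,:2].mean(0).round(1) if len(rm) else 0)
```

```text
top0 183 all circ [588.1 -74.9] 26.8 ext [[563.0, -98.0], [609.0, -51.0]] rim 130 [585.8 -74. ]
scene0 356 all circ [586.1 -73.7] 28.1 ext [[563.0, -97.0], [611.0, -50.0]] rim 247 [587.  -74.1]
w2 1570 all circ [584.9 -74.1] 27.8 ext [[561.0, -98.0], [600.0, -49.0]] rim 997 [580.  -73.6]
top2 134 all circ [588.7 -77.6] 26.3 ext [[564.0, -100.0], [609.0, -65.0]] rim 91 [586.7 -82.6]
scene2 373 all circ [585.  -73.8] 29.2 ext [[564.0, -98.0], [611.0, -49.0]] rim 260 [587.3 -73.2]
w4 1931 all circ [585.4 -74.1] 28.0 ext [[561.0, -98.0], [605.0, -49.0]] rim 1273 [583.2 -73.6]
top9 196 all circ [588.1 -75.7] 27.5 ext [[565.0, -99.0], [609.0, -50.0]] rim 141 [587.1 -74.2]
scene9 372 all circ [587.1 -74.4] 27.7 ext [[564.0, -98.0], [611.0, -49.0]] rim 260 [587.6 -73.5]
```

>>> drive_tool --pt "0.005 -0.0004 0 0 0.01" --pt "0.0055 -0.0004 0 0 0.01" --pt "0 0 0 0 0.01" --pt "0 0 0 0 0.01"

```text
clock: 18.25
position: [512.5, -1.0, 9.7]
ee_rot: [0.923, -0.386, -0.0, 0.0]
contact_force: [0.4, -0.7, -3.9]
gripper_width: 21.1
```

Run:
```python
from dish import *
to((595,298,6),-135)
dish('wrist','10',(585,-72)); dish('scene','10',(585,-72)); dish('top','10',(585,-72));
```

```text
pos [512.5  -1.    9.7] ytool deg -135.35 shift m [-0.1548 -0.2688  0.0037] turn -0.35 t 18.25 w 21.1 F [ 0.4 -0.7 -3.9] tilt [-2.e-04  1.e-04 -1.e+00]
wrist rimfit [586.6 -76.2] 24091 floor [584.6 -74. ]
 handle n 11705 mean [513.3  -3.6  29.6] ang from c 135.3 line 131.7 r max 140.5
scene rimfit [587.2 -72.9] 170 floor [585.4 -80.3]
 handle n 109 mean [496.   22.6  30.2] ang from c 133.7 line 135.7 r max 153.8
top rimfit [586.1 -73.2] 89 floor [589.7 -76.8]
```

>>> drive_tool --pt "0 0 0.0015 0 0.01" --pt "0 0 0 0 0.01" --pt "0 0 0 0 0.025" --pt "0 0 0 0 0.035" --pt "0 0 0 0 0.045" --pt "0 0 0 0 0.045" --pt "0 0 -0.01 0 0.045" --pt "0 0 -0.02 0 0.045" --pt "0 0 -0.03 0 0.045" --pt "0 0 -0.04 0 0.045" --pt "0 0 -0.04 0 0.03" --pt "0 0 -0.04 0 0" --pt "0 0 0 0 0" --pt "0 0 0 0 0"

```text
clock: 19.8
position: [512.7, -0.7, 189.8]
ee_rot: [0.923, -0.385, 0.001, -0.001]
contact_force: [-0.2, -1.2, -0.8]
gripper_width: 0.1
```

Run:
```python
from dish import *
to((415,-120,190),-100)
dish('wrist','11',(586,-73)); dish('scene','11',(586,-73)); dish('top','11',(586,-73)); 
for f,cam in(('top11','top'),('scene11','scene'),('wrist11','wrist')):
    t=np.load(f'pics/{f}.npz'); w=world(cam,t['d'],t['pos'],t['rot'])
    m=(np.hypot(w[...,0]-588,w[...,1]+73)<38)&(w[...,2]>88)&(w[...,2]<124); p=w[m]
    c,r=cv2.minEnclosingCircle(p[:,:2].astype(np.float32)); print(f,'ladle',np.round(c,1),round(r,1))
    h=cv2.cvtColor(t['im'],cv2.COLOR_BGR2HSV)
    red=(((h[...,0]<=6)|(h[...,0]>174))&(h[...,1]>120))&(w[...,0]>385)&(w[...,0]<431)&(w[...,1]>-180)&(w[...,1]<-80)&(w[...,2]>84)&(w[...,2]<110)
    p=w[red]; 
    if len(p): print('pad',len(p),np.percentile(p,[3,97],axis=0).mean(0).round(1),np.median(p[:,2]))
```

```text
pos [512.7  -0.7 189.8] ytool deg -135.33 shift m [ 0.0162  0.1534 -0.0007] turn -35.33 t 19.8 w 0.1 F [-0.2 -1.2 -0.8] tilt [ 0.0011 -0.003  -1.    ]
wrist rimfit [584.6 -73.8] 5772 floor [584.3 -86.7]
 handle n 2867 mean [507.9   3.8  29.2] ang from c 134.6 line 134.7 r max 154.7
scene rimfit [583.  -70.5] 145 floor [585.3 -81.7]
 handle n 197 mean [511.1   8.   29.9] ang from c 132.4 line 134.5 r max 148.7
top rimfit [588. -72.] 77 floor [589.7 -89.6]
 handle n 49 mean [490.1  21.8  31.7] ang from c 136.2 line 128.7 r max 152.2
top11 ladle [589.7 -77. ] 26.6
pad 60 [ 413.2 -119.8   96.4] 95.90310489476599
scene11 ladle [588.2 -75. ] 28.6
wrist11 ladle [585.5 -74.9] 27.9
pad 2605 [ 413.8 -119.6   92.8] 94.14691880593716
```

View pics/wrist11.png

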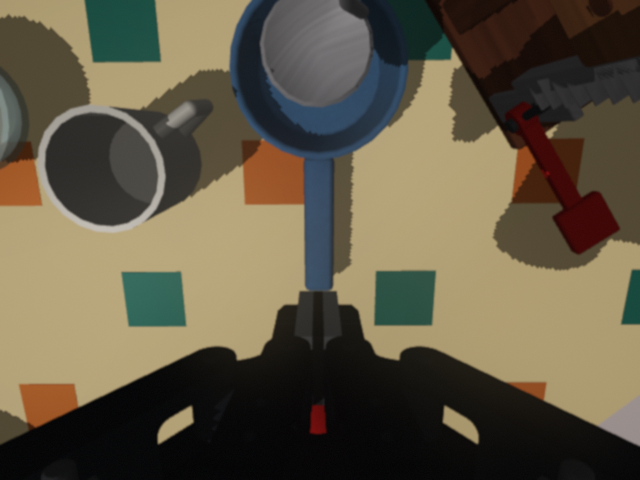

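View pics/scene11.png

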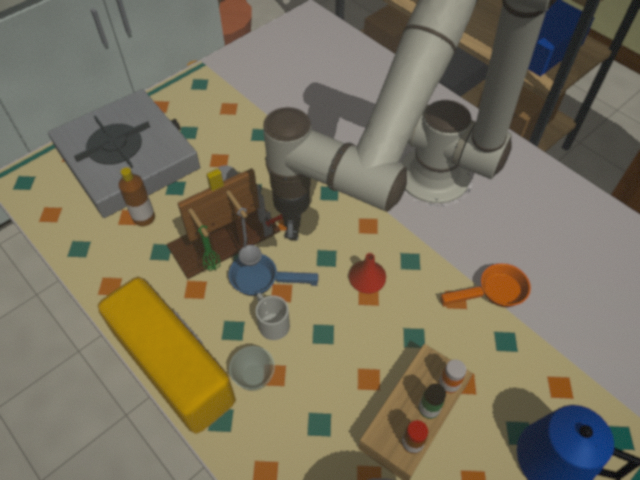

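```bash
python3 - <<'E'
from h import *
from scipy.optimize import least_squares
a=np.linspace(0,2*np.pi,100)
for f,cam in(('top11','top'),('scene11','scene'),('wrist11','wrist')):
    t=np.load(f'pics/{f}.npz'); p=arm.camera_params(cam);K=np.array(p['K'])
    if cam=='wrist':
        T=np.eye(4);T[:3,:3]=R.from_quat(t['rot']).as_matrix();T[:3,3]=t['pos'];V=np.linalg.inv(T@np.array(p['mount']))
    else: V=np.array(p['world_to_cam'])
    def pr(P):
        c=np.c_[P,np.ones(len(P))]@V.T; return np.c_[K[0,2]+K[0,0]*c[:,0]/-c[:,2],K[1,2]-K[1,1]*c[:,1]/-c[:,2]]
    im=cv2.resize(t['im'],None,fx=4,fy=4,interpolation=cv2.INTER_CUBIC)
    c=(587,-74)
    for r,z,col in((60,34,(0,255,255)),(27,118,(0,0,255))):
        P=np.c_[c[0]+r*np.cos(a),c[1]+r*np.sin(a),0*a+z]; q=((pr(P)+.5)*4).astype(np.int32); cv2.polylines(im,[q],True,col,1)
    ctr=pr(np.array([[587,-74,34.]]))[0]*4; x,y=ctr.astype(int); s=400 if cam=='wrist' else 180
    x0=max(0,x-s);y0=max(0,y-s); cv2.imwrite(f'pics/ov_{cam}.png',cv2.resize(im[y0:y+s,x0:x+s],(500,500*(y+s-y0)//(x+s-x0))))
E
python3 -c "
import cv2,numpy as np
a=[cv2.imread(f'pics/ov_{c}.png') for c in('top','scene','wrist')]
h=400
a=[cv2.resize(i,(266,int(i.shape[0]*266/i.shape[1]))) for i in a]
m=max(i.shape[0] for i in a)
cv2.imwrite('pics/ov.png',np.hstack([cv2.copyMakeBorder(i,0,m-i.shape[0],0,0,0) for i in a]))"
```

```text
(no output)
```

View pics/ov.png

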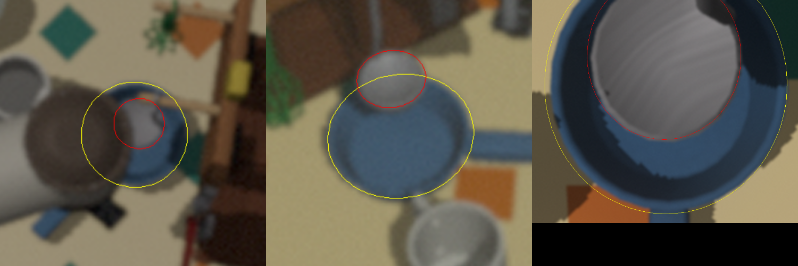

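>>> drive_tool --pt "0.0025 0.0257 0 0 0" --pt "0.0025 0.0257 0 0 0" --pt "0.0025 0.0257 0 0 0" --pt "0.0025 0.0257 0 0 0" --pt "0.0025 0.0257 0 0 0" --pt "0.0026 0.0259 0 0 0" --pt "0 0 0.02 0 0" --pt "0 0 0.02 0 0" --pt "0 0 0.02 0 0" --pt "0 0 0 0 0" --pt "0 0 0 0 0"

```text
clock: 21.05
position: [413.1, -120.3, 127.8]
ee_rot: [0.923, -0.385, -0.001, 0.001]
contact_force: [0.4, -0.1, 0.2]
gripper_width: 0.2
```

Run:
```python
from h import *
to((413.5,-120,95)); snap('scene','scene12'); snap('top','top12')
s=cv2.imread('pics/scene12.png')[150:310,150:330]; cv2.imwrite('pics/c12.png',cv2.resize(s,(675,600),interpolation=cv2.INTER_CUBIC))
```

```text
pos [ 413.1 -120.3  127.8] ytool deg -135.29 shift m [ 0.0001 -0.0005  0.0328] turn None t 21.05 w 0.2 F [ 0.4 -0.1  0.2] tilt [-0.0012  0.0021 -1.    ]
```

View pics/c12.png

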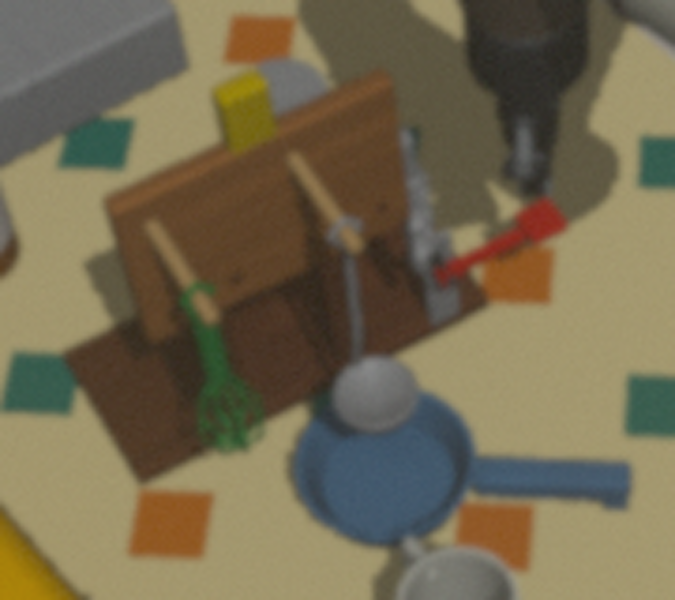

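>>> drive_tool --pt "0 0 0.015 0 0" --pt "0 0 0.01 0 0" --pt "0 0 0.008 0 0" --pt "0 0 0.008 0 0" --pt "0 0 0.008 0 0" --pt "0 0 0.007 0 0" --pt "0 0 0.005 0 0" --pt "0 0 0 0 0" --pt "0 0 0 0 0" --pt "0 0 0 0 0" --pt "0 0 0 0 0" --pt "0 0 0 0 0" --pt "0 0 0 0 0" --pt "0 0 0 0 0" --pt "0 0 0 0 0" --pt "0 0 0 0 0" --pt "0 0 0 0 0" --pt "0 0 0 0 0"

```text
clock: 22.95
position: [413.5, -120.1, 67.3]
ee_rot: [0.923, -0.385, 0.0, -0.0]
contact_force: [1.5, 0.4, 4.9]
gripper_width: -0.2
```

Run:
```python
from brd import *
to((413.5,-120,67)); snap('scene','scene13')
board('13')
s=cv2.imread('pics/scene13.png')[150:310,150:330]; cv2.imwrite('pics/c13.png',cv2.resize(s,(675,600),interpolation=cv2.INTER_CUBIC))
```

```text
pos [ 413.5 -120.1   67.3] ytool deg -135.31 shift m [-0.0001 -0.0001  0.0003] turn None t 22.95 w -0.2 F [1.5 0.4 4.9] tilt [ 1.e-04 -2.e-04 -1.e+00]
top tab 66 [274.7 278.1 281.4]
top edge 221 [230.8 232.6 234.1]
scene tab 136 [273.7 277.8 279.1]
scene edge 501 [228.4 231.1 232.7]
```

View pics/c13.png

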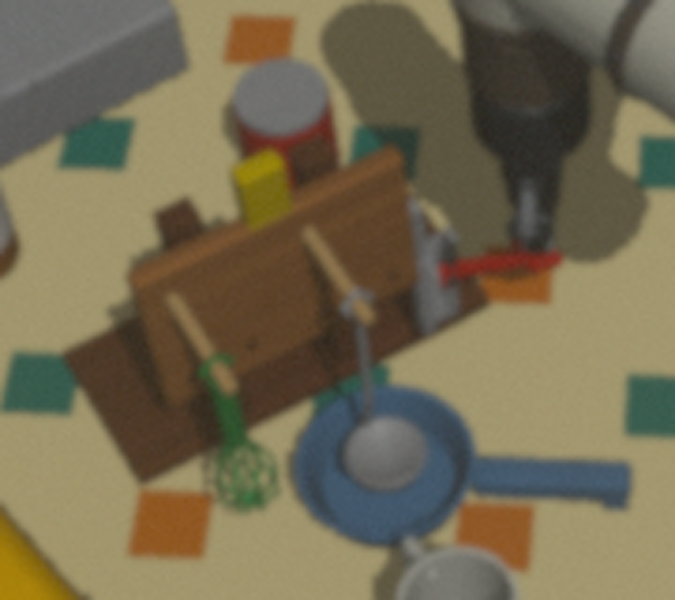

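>>> drive_tool --pt "0 0 -0.008 0 0" --pt "0 0 -0.01 0 0" --pt "0 0 -0.015 0 0" --pt "0 0 -0.03 0 0" --pt "0 0 -0.04 0 0" --pt "0 0 -0.04 0 0" --pt "0 -0.03 0 0 0" --pt "0 -0.04 0 0 0" --pt "0 -0.04 0 0 0" --pt "0 0 0 0 0" --pt "0 0 0 0 0" --pt "0 0 0 0 0"

```text
clock: 24.3
position: [490.3, -43.3, 210.0]
ee_rot: [0.923, -0.386, -0.001, 0.0]
contact_force: [0.2, 0.3, -0.2]
gripper_width: -0.1
```

Run:
```python
from brd import *
from dish import dish
to((413.5,-120,67)); board('14'); dish('wrist','14',(586,-73)); dish('scene','15',(586,-73))
for f,cam in(('top14','top'),('scene14','scene'),('wrist14','wrist')):
    t=np.load(f'pics/{f}.npz'); w=world(cam,t['d'],t['pos'],t['rot'])
    h=cv2.cvtColor(t['im'],cv2.COLOR_BGR2HSV)
    m=(np.hypot(w[...,0]-588,w[...,1]+73)<38)&(w[...,2]>37)&(w[...,2]<56)&(h[...,1]<70); p=w[m]
    if len(p)>5: c,r=cv2.minEnclosingCircle(p[:,:2].astype(np.float32)); print(f,'ladle',np.round(c,1),round(r,1),p[:,2].min())
s=cv2.imread('pics/scene14.png');cv2.imwrite('pics/c14.png',cv2.resize(s[80:480,40:520],(720,600),interpolation=cv2.INTER_CUBIC))
for n,b in(('top0','top14'),('scene0','scene14')):
    a=np.load(f'pics/{n}.npz')['im'];c=np.load(f'pics/{b}.npz')['im']; cv2.imwrite(f'pics/diff_{b}.png',cv2.absdiff(a,c)*2)
```

```text
pos [490.3 -43.3 210. ] ytool deg -135.35 shift m [0.0008 0.1083 0.1431] turn None t 24.3 w -0.1 F [ 0.2  0.3 -0.2] tilt [-0.0013  0.0015 -1.    ]
top tab 66 [275.1 278.9 279.4]
top edge 221 [230.7 233.  234.1]
scene tab 133 [273.3 277.5 278.6]
scene edge 512 [227.9 230.7 232.8]
wrist rimfit [584.8 -74.2] 4736 floor [586.4 -84.4]
 handle n 2370 mean [507.9   3.4  29.2] ang from c 134.8 line 134.6 r max 154.7
scene rimfit [584.5 -70.4] 216 floor [585.4 -82.1]
 handle n 186 mean [511.1   7.7  29.8] ang from c 133.2 line 134.2 r max 149.9
scene14 ladle [587.  -73.9] 28.7 37.17000411645063
wrist14 ladle [585.9 -74.8] 27.8 37.02095297533356
```

View pics/c14.png

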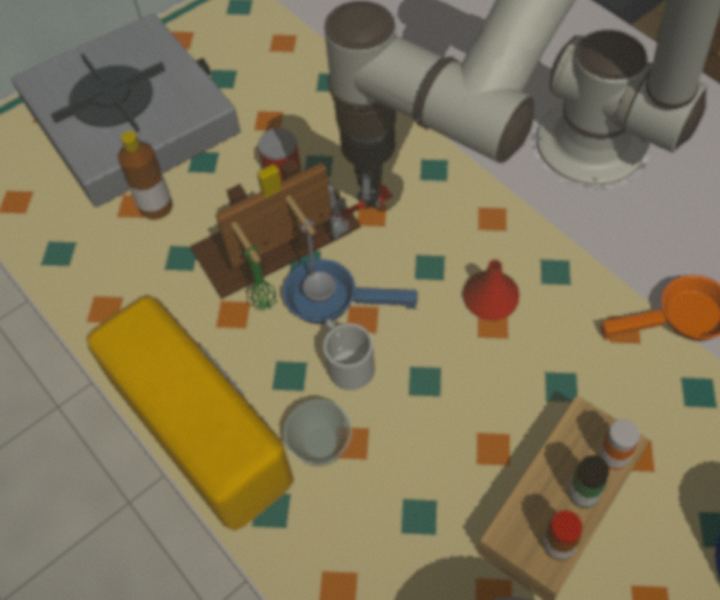

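View pics/wrist14.png

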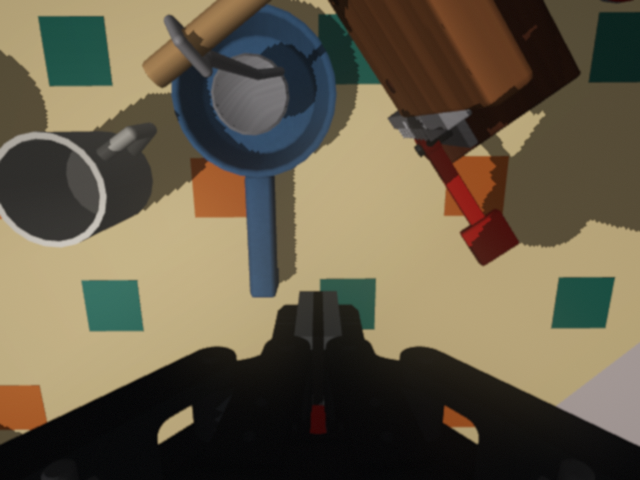

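View pics/diff_scene14.png

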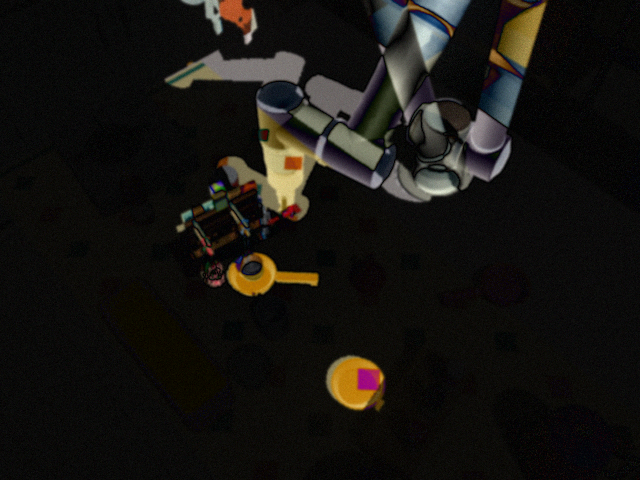

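The difference picture shows changes only at the board, the spoon rest (old and new place) and the arm with its shadow. The mug, bowl, funnel, jars and bottle show no change. The ladle hangs inside the dish at (250,268).

```bash
python3 -c "
from bench import arm; print(arm.job_done()); print(arm.read_state()['clock'])"
```

```text
the job is handed in; nothing more can be done
None
the job is handed in; nothing more can be done
```

The job is done and handed in at about 24.5 s of the 72 s allowed.

- **What I did:** I lifted the board by its tab from about 30 mm to the 70 mm tooth and left it hanging. I then drew the spoon rest out from under the shelf, regripped it by the handle and slid it under the ladle. Last, I pressed the red pad about 28 mm until the board was right down, and backed the arm off.
- **Board:** The tab top reads about 277 mm and the board edge about 231 mm, which matches the bottom stop within measurement error.
- **Dish and ladle:** The wrist camera puts them about 1 mm apart, and an overlay made just before lowering agreed to about 2 mm. The scene camera's rim fit disagreed, at about 4 mm apart, probably because the ladle hides part of the rim. I judged that the ladle does not touch from this centring and the pictures, as I had no direct measure of the gap.
- **Other things:** The scene-camera before/after picture shows the mug, bowl, funnel, jars and bottle unmoved. The tin was mostly hidden by the board and the arm's shadow in that picture, but it looked in place in the earlier close views. The mug's handle had the least room, about 11 mm from the dish. The highest force I read after any move was about 8 N.

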